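# Zero the blue wheel-time counter with the reset stylus

### The arm

A 7-joint arm with a two-finger parallel gripper is mounted at the origin on the work surface. World frame = base frame: x ahead of the robot, y to its left, z up, the work surface at z = 0. Lengths are in mm, angles in degrees, forces in N, time in s.
With the tool pointing down it reaches from about 400 to 925 mm from the base axis. Payload 4.1 kg.
Tool frame: the origin (TCP) lies between the finger pads; the fingertips stand manip.finger_overhang ahead of it and the grasp point (between the pads) lies 8 mm behind it (manip.finger_overhang is the distance from the TCP to the fingertips, in mm); z points along the fingers, x is the direction in which the jaws open and shut, and the axes are right-handed (so a half turn about z gives the same grasp; the last joint's range is limited). The gripper opens to 85 mm and grips with 20 to 120 N. Pads are 22 mm wide; open, the fingers measure 114 mm over their backs; the gripper's body (76 mm by 85 mm) begins 54 mm behind the grasp point. The pads swing forward as they close: fully open they stand 13 mm farther back than shut.
Start: joints at [60.963, 22.827, 2.584, 88.041, -1.071, 69.15, -2.905], TCP at [257.823, -596.716, 242.347] pointing down, gripper open.
Joint ranges: [-161.44, 161.44], [-28.35, 127.94], [-78.24, 83.42], [0, 140.83], [-78.03, 258.03], [13.02, 114.36], [-168.23, 168.23]. Speed limits (degrees/s): [147.25, 147.25, 180, 180, 180, 180, 180].

### API

Orientations are given as a 3x3 rotation matrix whose columns are the frame's x, y, z axes.
In Python, from station import manip, capture, camera_params gives the robot as it stands.
- The arm moves only by the tool jog_arm, never from a script. Its argument "moves" is a list of rows, each a list of 7 numbers: the shift along the tool's x, y, z in cm, then the turn, a rotation vector about the tool's x, y, z in degrees, then the finger opening in cm, from 0 to 8.54. A call has exactly 8 rows; each row is the pose to reach, as a shift and turn from the pose measured when the call began, along the tool's axes at that moment; what a row does not reach only later rows make up. A row lasts 1/10 s, in which the tool goes at most 50 mm and 8.59 degrees, less where a joint would pass 70% of its speed; a pose out of reach is approached as far as the arm can. A call with a gripper value outside its range is refused whole. The fingers move at their own pace and stop on an object; the grip force is fixed at half the most. Time passes only in rows, so rows that repeat a pose let the fingers close, or fill a call up. It gives the time, the measured TCP pose, the force and the opening at its end, in the units of the state.
- manip.observe(): the state, without advancing time (a new reading comes with each control period).
- capture(name): name is "side" or "top" or "wrist"; returns the picture (384x512x3 uint8, blue, green, red); there is no depth.
- camera_params(name): a dict with "intrinsics" (3x3 intrinsics, pixels), "view" (4x4, takes a point from world to camera coordinates). Camera axes: x right, y up, looking along -z (the intrinsics and any distortion apply to the point x, -y, -z); pixel columns grow to the right and rows downward; lengths in mm; the calibration is good to about 2 mm. A picture is of the moment at which its call begins: read the wrist's pose just before it. camera_params takes no time and is no camera call; for the wrist camera it gives the pose at the moment of the call.
- manip.close_job(): hands the job in, once; it reports no verdict.
The state is a dict: "clock": time; "qpos": joint angles; "dq": joint speeds; "tau": joint torques, N m; "ee_pos": TCP position; "tool_rot": TCP orientation; "wrist_force": force on the tool from outside, world axes, zero at the start; "moment": the same for the moment, N m; "finger_gap": finger opening in mm.
Only numpy, scipy, OpenCV 4.12 (cv2) and the standard library are available. Lean on these libraries where they do the work, as an engineer would, in place of code of your own. Each camera call takes 0.05 s, during which the arm holds its last target.

### The job

Take the yellow-handled reset stylus out of its stand and, with its tip, push the recessed blue button of the blue-marked counter all the way down for about half a second; do not press the orange button of the other counter. Then put the stylus back upright in its stand, fully home, and let go of it.

Things in the scene. Friction and masses are not known exactly. Their poses are not given: they have to be found in the camera images.
- stylus: Loose reset stylus, 55 to 115 g, upright in its stand at the start. Origin: centre of the tip's end; z points up along the tool. From the tip: steel pin, 8 mm diameter, z 0 to 45 mm; black guard disc, 40 mm diameter, z 45 to 51 mm; round yellow handle, 20 mm diameter, z 51 to 110 mm (top end), to be gripped from above at about z 88 mm.
- stand_mouth (a point): Centre of the round vertical hole (22 mm diameter, 53 mm deep, edge chamfered 2 mm) in the top of the fixed stylus stand, z up: aluminium block 60 x 60 mm on a dark base 90 x 90 mm, top 65 mm above the table. Fully home, the stylus's guard disc rests on the block's top and its tip hangs 45 mm below this point.
- blue_button_top (a point): Centre of the blue button's top face (22 mm diameter; moves with it; z up), 8 mm down a vertical round well of 24 mm diameter in the top of a fixed white box, 90 x 130 x 45 mm high, with blue end stripes and ring round the well, which lies 35 mm from the box's centre along its length. Travels 6 mm straight down; spring 1.5 N to start, 5 N fully down; returns by itself.
- orange_button_top (a point): Centre of the top face of the orange button of the other counter: the same box and button in every measure, but with an orange button, ring and stripes. Not to be pressed.

How it is judged (in metres and radians):
On the way:
1. the blue button is pushed down by the stylus tip, at least 4.5 of its 6 mm, for 0.3 s (distance of blue_button_top from where it was at the start of the episode above 0.0045 m and distance between stylus and blue_button_top below 0.013 m), for 0.3 s.
At the end, for the whole second after the job is handed in: The stylus stands in its stand at rest and released: its tip within 12 mm of the hole's axis and at least 40 mm below the mouth (fully home is 45 mm), within 10 degrees of upright; both buttons are up again (within 2 mm) (horizontal distance between stylus and stand_mouth below 0.012 m and z of stylus in the frame of stand_mouth below -0.04 m and angle between stylus's own z axis and vertical below 0.17 rad and linear speed of stylus below 0.02 m/s and distance of each of blue_button_top, orange_button_top from where it was at the start of the episode below 0.002 m); the robot touches nothing.
It fails at once if the orange button is pressed (more than 3 mm) (distance of orange_button_top from where it was at the start of the episode above 0.003 m).
It also fails if it takes over 50 s, if anything falls off the work surface, if the arm or the gripper's body presses on something with over 40 N, if the wrist force passes 120 N, or if a joint passes its speed limit or range.

## Working session

There is one attempt and no reset: what is moved stays moved. The work goes in short steps, Python scripts to look and compute and a tool call to move; the robot and the scene stay as the last step left them, time stands still between calls to the robot, and variables do not carry over. Pictures are saved under pics/ and viewed, and the job is handed in when it is done.

Besides the shell and the picture viewer there is one more tool, called after "Emit:" as name([rows], argument=value, ...), one row to a line, values as JSON. jog_arm: Moves the arm, as the interface text tells. Its arguments: {"type":"object","properties":{"moves":{"type":"array","items":{"type":"array","items":{"type":"number"}}}},"required":["moves"]}

```bash
ls; mkdir -p pics; python3 - <<'E'
from station import manip, capture, camera_params
import cv2,numpy as np
np.set_printoptions(precision=2,suppress=True)
print(manip.observe(), manip.finger_overhang)
for n in ["side","top","wrist"]:
    p=camera_params(n);print(n,p)
    cv2.imwrite(f"pics/{n}0.png",capture(n))
E
```

```text
pics
{'clock': 0.0, 'qpos': array([60.96, 22.87,  2.58, 88.11, -1.07, 69.15, -2.91]), 'dq': array([ 0.04, -0.02,  0.06, -0.05, -0.07, -0.04, -0.05]), 'tau': array([ -0.  , -47.51,   1.36, -25.42,   0.01,   0.01,   0.  ]), 'ee_pos': array([ 257.55, -596.13,  241.26]), 'tool_rot': array([[ 0.4 , -0.92, -0.  ],
       [-0.92, -0.4 ,  0.  ],
       [-0.  ,  0.  , -1.  ]]), 'wrist_force': array([-0.06, -1.41, -0.57]), 'moment': array([ 0.03, -0.04, -0.02]), 'finger_gap': 85.54447936216467} 11.0
side {'intrinsics': array([[403.1 ,   0.  , 256.71],
       [  0.  , 403.1 , 191.77],
       [  0.  ,   0.  ,   1.  ]]), 'view': array([[   1.  ,   -0.02,    0.01, -519.77],
       [   0.01,    0.76,    0.65,  -96.16],
       [  -0.02,   -0.65,    0.76, -873.34],
       [   0.  ,    0.  ,    0.  ,    1.  ]])}
top {'intrinsics': array([[382.56,   0.  , 252.74],
       [  0.  , 382.56, 202.73],
       [  0.  ,   0.  ,   1.  ]]), 'view': array([[  -0.14,   -0.99,   -0.  ,   67.91],
       [   0.97,   -0.14,    0.21, -515.69],
       [  -0.21,    0.03,    0.98, -819.62],
       [   0.  ,    0.  ,    0.  ,    1.  ]])}
wrist {'intrinsics': array([[290.92,   0.  , 250.81],
       [  0.  , 290.92, 188.36],
       [  0.  ,   0.  ,   1.  ]]), 'view': array([[   0.4 ,   -0.92,   -0.  , -649.01],
       [   0.88,    0.38,   -0.28,   35.03],
       [   0.26,    0.11,    0.96, -378.47],
       [   0.  ,    0.  ,    0.  ,    1.  ]])}
```

View pics/side0.png

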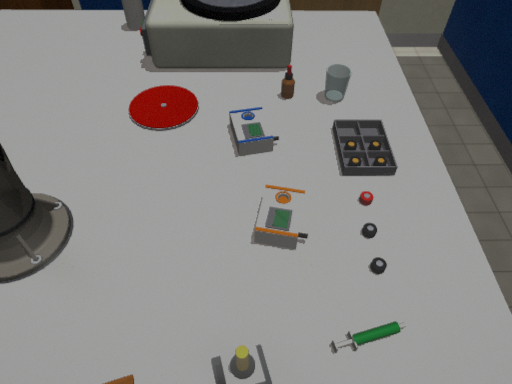

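View pics/top0.png

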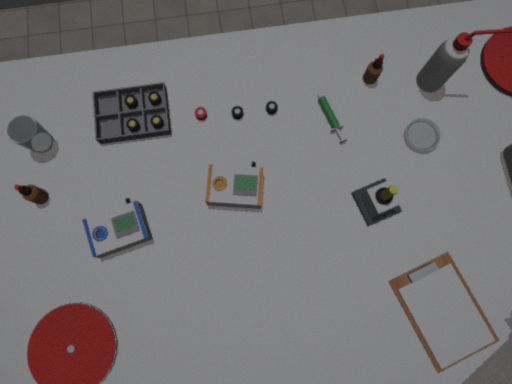

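View pics/wrist0.png

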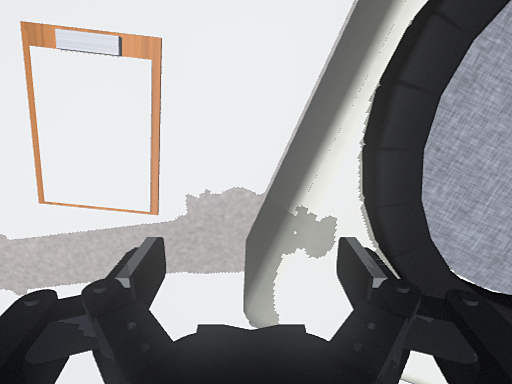

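```bash
python3 - <<'E'
import cv2,numpy as np
t=cv2.imread('pics/top0.png');s=cv2.imread('pics/side0.png')
def c(im,x,y,w,h,k): return cv2.resize(im[y:y+h,x:x+w],None,fx=k,fy=k,interpolation=cv2.INTER_CUBIC)
a=np.hstack([c(t,345,165,64,64,6),c(t,80,195,80,64,5)[:320] if 0 else c(t,85,200,64,64,6)])
b=np.hstack([c(s,210,320,64,64,6),c(s,225,95,64,64,6)])
cv2.imwrite('pics/ca.png',a);cv2.imwrite('pics/cb.png',b)
E
```

```text
(no output)
```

View pics/ca.png

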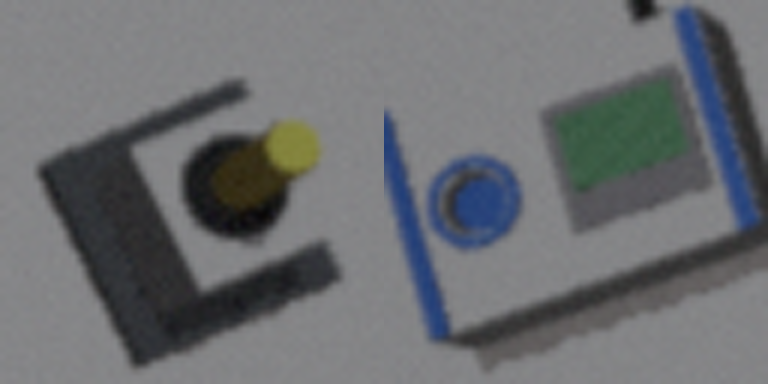

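View pics/cb.png

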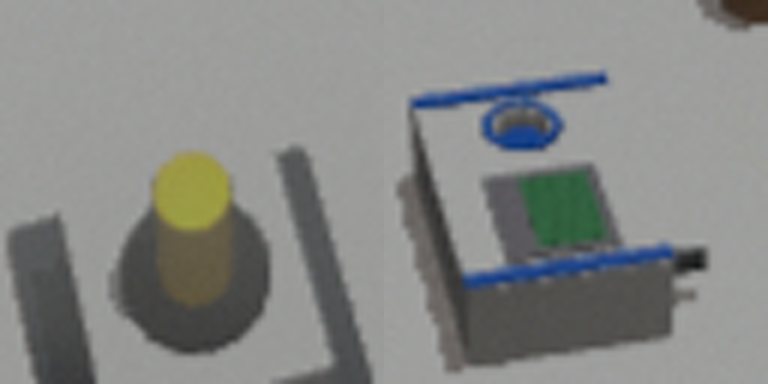

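```bash
cat > h.py <<'E'
from station import manip, capture, camera_params
import cv2,numpy as np
np.set_printoptions(precision=2,suppress=True)
def pix2w(n,u,v,z,p=None):
    p=p or camera_params(n);K=np.array(p['intrinsics']);V=np.array(p['view'])
    d=np.linalg.inv(K)@[u,v,1];d=np.array([d[0],-d[1],-d[2]])
    R=V[:3,:3];o=-R.T@V[:3,3];w=R.T@d
    return o+w*(z-o[2])/w[2]
def proj(n,P,p=None):
    p=p or camera_params(n);K=np.array(p['intrinsics']);V=np.array(p['view'])
    c=V[:3,:3]@P+V[:3,3];q=K@[c[0],-c[1],-c[2]];return q[:2]/q[2]
def st():
    s=manip.observe();print('t',s['clock'],'p',s['ee_pos'],'F',s['wrist_force'],'gap',s['finger_gap']);print(s['tool_rot']);print(s['qpos']);return s
E
python3 - <<'E'
from h import *
for n,u,v,z in [('top',393.2,189.3,130),('top',383.8,195.7,71),('side',241.5,351.3,130),('side',242,364.8,71),('top',99.7,233.2,45),('side',247.5,115.5,45)]: print(n,z,pix2w(n,u,v,z))
E
```

```text
top 130 [ 490.07 -300.48  130.  ]
top 71 [ 489.94 -300.47   71.  ]
side 130 [ 490.02 -297.75  130.  ]
side 71 [ 489.85 -298.42   71.  ]
top 45 [502.28 346.45  45.  ]
side 45 [501.73 352.17  45.  ]
```

```bash
cat >> h.py <<'E'
def to(P,s=None):
    s=s or manip.observe();print('shift cm',s['tool_rot'].T@(np.array(P)-s['ee_pos'])/10)
    R=s['tool_rot']; z=R[:,2]; ax=np.cross(z,[0,0,-1]); print('level rotvec deg',np.degrees(R.T@ax))
E
python3 - <<'E'
from h import *
st();to([490,-299.5,190])
E
```

```text
t 0.15 p [ 257.62 -596.25  241.52] F [ 0.29 -0.33 -0.27] gap 85.03868843858676
[[ 0.4  -0.92 -0.  ]
 [-0.92 -0.4   0.  ]
 [-0.    0.   -1.  ]]
[60.96 22.86  2.58 88.1  -1.07 69.15 -2.9 ]
shift cm [-18.01 -33.1    5.18]
level rotvec deg [ 0.    0.08 -0.  ]
```

Emit:
jog_arm([
  [-2.2, -4.1, 0.6, 0, 0, 0, 8.5],
  [-4.5, -8.2, 1.2, 0, 0, 0, 8.5],
  [-6.8, -12.4, 1.9, 0, 0, 0, 8.5],
  [-9, -16.5, 2.5, 0, 0, 0, 8.5],
  [-11.3, -20.6, 3.2, 0, 0, 0, 8.5],
  [-13.5, -24.8, 3.8, 0, 0, 0, 8.5],
  [-15.8, -29, 4.5, 0, 0, 0, 8.5],
  [-18, -33.1, 5.2, 0, 0, 0, 8.5],
])

```text
clock: 0.95
ee_pos: [490.9, -297.8, 189.4]
tool_rot: [[0.397, -0.918, -0.001], [-0.918, -0.397, 0.001], [-0.002, 0.0, -1.0]]
wrist_force: [-0.6, 0.0, 0.1]
finger_gap: 85.2
```

```bash
python3 - <<'E'
from h import *
st();to([490,-299.5,98])
cv2.imwrite('pics/w1.png',capture('wrist'))
E
```

```text
t 0.95 p [ 490.89 -297.8   189.42] F [-0.59  0.05  0.08] gap 85.20607025214535
[[ 0.4  -0.92 -0.  ]
 [-0.92 -0.4   0.  ]
 [-0.    0.   -1.  ]]
[ 32.8   17.89  -7.12 102.     2.45  60.33 -41.82]
shift cm [0.13 0.15 9.14]
level rotvec deg [0.01 0.09 0.  ]
```

View pics/w1.png

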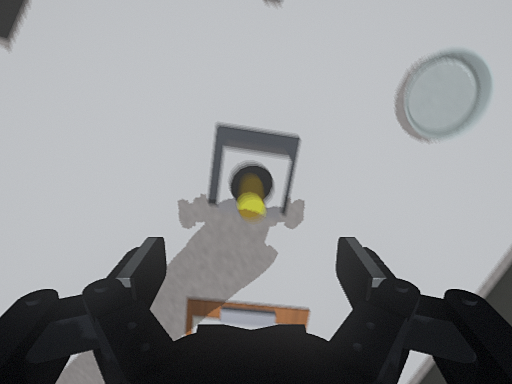

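```bash
python3 - <<'E'
from h import *
print(pix2w('wrist',251,208,130),pix2w('wrist',251.5,184,71), proj('wrist',np.array([490,-299.5,130])))
t=cv2.imread('pics/w1.png');cv2.imwrite('pics/w1c.png',cv2.resize(t[120:230,195:315],None,fx=5,fy=5))
E
```

```text
[ 499.67 -286.33  130.  ] [ 500.81 -285.91   71.  ] [262.49 227.03]
```

View pics/w1c.png

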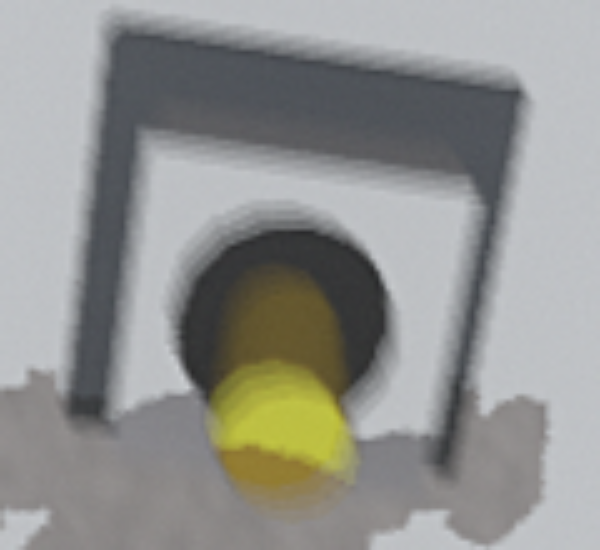

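Emit:
jog_arm([
  [0.1, 0.1, 1, 0, 0, 0, 8.5],
  [0.1, 0.1, 1, 0, 0, 0, 8.5],
  [0.1, 0.1, 1, 0, 0, 0, 8.5],
  [0.1, 0.1, 1, 0, 0, 0, 8.5],
  [0.1, 0.1, 1, 0, 0, 0, 8.5],
  [0.1, 0.1, 1, 0, 0, 0, 8.5],
  [0.1, 0.1, 1, 0, 0, 0, 8.5],
  [0.1, 0.1, 1, 0, 0, 0, 8.5],
])

```text
clock: 1.8
ee_pos: [496.3, -289.4, 178.4]
tool_rot: [[0.408, -0.913, 0.003], [-0.913, -0.408, 0.009], [-0.007, -0.006, -1.0]]
wrist_force: [-0.1, 0.9, -0.0]
finger_gap: 85.1
```

```bash
python3 - <<'E'
from h import *
st();p=camera_params('wrist')
cv2.imwrite('pics/w2.png',capture('wrist'))
t=cv2.imread('pics/w2.png');cv2.imwrite('pics/w2c.png',cv2.resize(t[120:270,195:315],None,fx=4,fy=4))
print(proj('wrist',np.array([490,-299.5,130]),p),proj('wrist',np.array([490,-299.5,71]),p));st()
E
```

```text
t 1.8 p [ 496.33 -289.37  178.44] F [-0.15  0.88 -0.01] gap 85.08601375761289
[[ 0.41 -0.91  0.  ]
 [-0.91 -0.41  0.01]
 [-0.01 -0.01 -1.  ]]
[ 32.4   18.59  -7.56 102.57   2.21  59.08 -41.85]
[261.33 231.48] [259.4  202.99]
t 1.85 p [ 496.37 -289.26  178.41] F [-0.3  -0.04  0.19] gap 85.18385295454542
[[ 0.41 -0.91  0.  ]
 [-0.91 -0.41  0.01]
 [-0.01 -0.01 -1.  ]]
[ 32.39  18.59  -7.56 102.57   2.21  59.08 -41.85]
```

View pics/w2c.png

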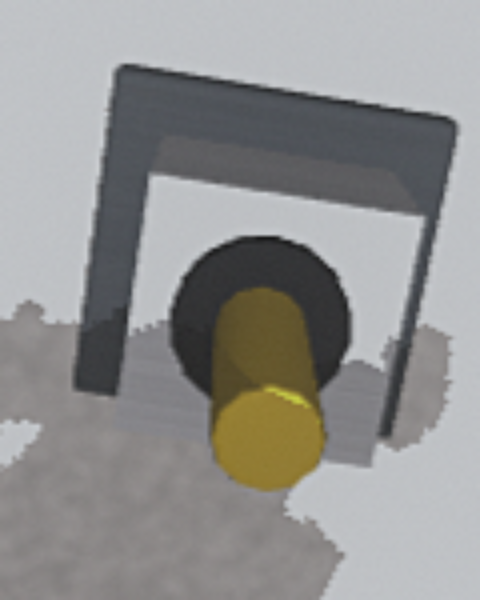

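```bash
python3 - <<'E'
from h import *
print(manip.observe()['dq']);to([490,-299.5,150])
print(pix2w('wrist',261.3,229,130),pix2w('wrist',260,201,71))
E
```

```text
[-0.06  0.07 -0.09  0.09  0.07 -0.02  0.01]
shift cm [0.69 1.02 2.83]
level rotvec deg [-0.34  0.39 -0.  ]
[ 491.68 -298.62  130.  ] [ 491.91 -299.1    71.  ]
```

Emit:
jog_arm([
  [0.2, 0.3, 0.7, 0, 0, 0, 8.5],
  [0.4, 0.6, 1.5, -0.2, 0.2, 0, 8.5],
  [0.6, 0.9, 2.2, -0.3, 0.4, 0, 8.5],
  [0.7, 1.0, 2.8, -0.3, 0.4, 0, 8.5],
  [0.7, 1.0, 2.8, -0.3, 0.4, 0, 8.5],
  [0.7, 1.0, 2.8, -0.3, 0.4, 0, 8.5],
  [0.7, 1.0, 2.8, -0.3, 0.4, 0, 8.5],
  [0.7, 1.0, 2.8, -0.3, 0.4, 0, 8.5],
])

```text
clock: 2.65
ee_pos: [490.5, -299.5, 150.7]
tool_rot: [[0.408, -0.913, 0.001], [-0.913, -0.408, -0.0], [0.001, -0.001, -1.0]]
wrist_force: [-0.4, 0.8, -0.1]
finger_gap: 84.9
```

```bash
python3 - <<'E'
from h import *
st();to([490.5,-299.3,98])
E
```

```text
t 2.65 p [ 490.5  -299.51  150.65] F [-0.42  0.8  -0.05] gap 84.86456102395299
[[ 0.41 -0.91  0.  ]
 [-0.91 -0.41 -0.  ]
 [ 0.   -0.   -1.  ]]
[ 32.91  20.18  -7.13 104.24   2.94  55.68 -41.36]
shift cm [-0.02 -0.    5.27]
level rotvec deg [-0.07 -0.04  0.  ]
```

Emit:
jog_arm([
  [0, 0, 1, 0, 0, 0, 8.5],
  [0, 0, 2, 0, 0, 0, 8.5],
  [0, 0, 3, 0, 0, 0, 8.5],
  [0, 0, 4, 0, 0, 0, 8.5],
  [0, 0, 4.7, 0, 0, 0, 8.5],
  [0, 0, 5.1, 0, 0, 0, 8.5],
  [0, 0, 5.1, 0, 0, 0, 8.5],
  [0, 0, 5.1, 0, 0, 0, 6],
])

```text
clock: 3.45
ee_pos: [490.8, -299.7, 99.9]
tool_rot: [[0.408, -0.913, 0.002], [-0.913, -0.408, -0.0], [0.001, -0.002, -1.0]]
wrist_force: [-0.7, 0.5, 0.7]
finger_gap: 72.7
```

Emit:
jog_arm([
  [0, 0, 0, 0, 0, 0, 4],
  [0, 0, 0, 0, 0, 0, 3],
  [0, 0, 0, 0, 0, 0, 2.4],
  [0, 0, 0, 0, 0, 0, 1],
  [0, 0, 0, 0, 0, 0, 0.5],
  [0, 0, 0, 0, 0, 0, 0.5],
  [0, 0, 0, 0, 0, 0, 0.5],
  [0, 0, 0, 0, 0, 0, 0.5],
])

```text
clock: 4.25
ee_pos: [491.1, -299.7, 100.3]
tool_rot: [[0.408, -0.913, 0.002], [-0.913, -0.408, -0.001], [0.002, -0.002, -1.0]]
wrist_force: [0.5, 0.4, 3.6]
finger_gap: 18.8
```

```bash
python3 - <<'E'
from h import *
st();cv2.imwrite('pics/w3.png',capture('wrist'))
E
```

```text
t 4.25 p [ 491.12 -299.7   100.27] F [0.51 0.45 3.65] gap 18.80915737840364
[[ 0.41 -0.91  0.  ]
 [-0.91 -0.41 -0.  ]
 [ 0.   -0.   -1.  ]]
[ 32.7   23.67  -6.96 106.56   3.61  49.84 -41.92]
```

View pics/w3.png

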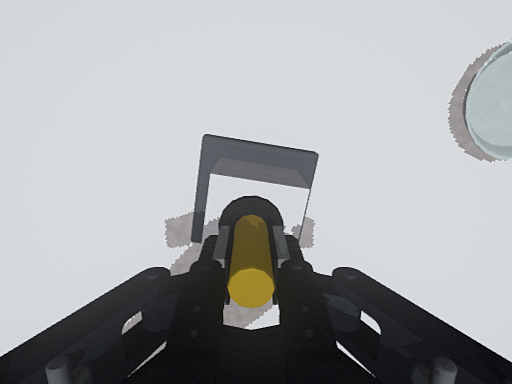

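Emit:
jog_arm([
  [0, 0, -1, 0, 0, 0, 0.5],
  [0, 0, -2.5, 0, 0, 0, 0.5],
  [0, 0, -4, 0, 0, 0, 0.5],
  [0, 0, -6, 0, 0, 0, 0.5],
  [0, 0, -8, 0, 0, 0, 0.5],
  [0, 0, -9.5, 0, 0, 0, 0.5],
  [0, 0, -10, 0, 0, 0, 0.5],
  [0, 0, -10, 0, 0, 0, 0.5],
])

```text
clock: 5.1
ee_pos: [491.3, -299.9, 201.4]
tool_rot: [[0.408, -0.913, 0.004], [-0.913, -0.408, -0.002], [0.003, -0.003, -1.0]]
wrist_force: [-0.2, 0.3, -1.4]
finger_gap: 18.7
```

```bash
python3 - <<'E'
from h import *
st();cv2.imwrite('pics/w4.png',capture('wrist'))
to([502,349,205])
E
```

```text
t 5.1 p [ 491.26 -299.93  201.42] F [-0.21  0.29 -1.41] gap 18.734158727746618
[[ 0.41 -0.91  0.  ]
 [-0.91 -0.41 -0.  ]
 [ 0.   -0.   -1.  ]]
[ 33.05  17.2   -7.21 101.31   2.4   61.39 -40.91]
shift cm [-58.75 -27.5   -0.51]
level rotvec deg [-0.11 -0.1   0.  ]
```

View pics/w4.png

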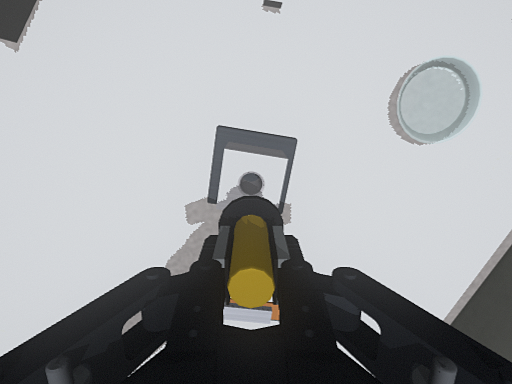

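Emit:
jog_arm([
  [-1.8, -0.8, 0, 0, 0, 0, 0.5],
  [-5.4, -2.5, 0, 0, 0, 0, 0.5],
  [-9, -4.2, -0.1, 0, 0, 0, 0.5],
  [-12.7, -5.9, -0.1, 0, 0, 0, 0.5],
  [-16.3, -7.6, -0.2, 0, 0, 0, 0.5],
  [-19.9, -9.3, -0.2, 0, 0, 0, 0.5],
  [-23.5, -11, -0.2, 0, 0, 0, 0.5],
  [-27.2, -12.7, -0.3, 0, 0, 0, 0.5],
])

```text
clock: 5.95
ee_pos: [494.6, 1.9, 202.1]
tool_rot: [[0.408, -0.913, 0.0], [-0.913, -0.408, -0.001], [0.001, 0.0, -1.0]]
wrist_force: [1.3, 0.8, -0.8]
finger_gap: 18.6
```

```bash
python3 - <<'E'
from h import *
st();
to([502,349,205])
E
```

```text
t 5.95 p [494.63   1.88 202.07] F [ 1.29  0.75 -0.85] gap 18.62070749734258
[[ 0.41 -0.91  0.  ]
 [-0.91 -0.41 -0.  ]
 [ 0.    0.   -1.  ]]
[ 11.32   9.7  -18.41 111.22   3.6   59.6  -74.6 ]
shift cm [-31.4  -14.83  -0.32]
level rotvec deg [ 0.   -0.06  0.  ]
```

Emit:
jog_arm([
  [-4.8, -2.3, 0, 0, 0, 0, 0.5],
  [-9.6, -4.6, -0.1, 0, 0, 0, 0.5],
  [-14.4, -6.8, -0.1, 0, 0, 0, 0.5],
  [-19, -9, -0.2, 0, 0, 0, 0.5],
  [-23.2, -11, -0.2, 0, 0, 0, 0.5],
  [-26.8, -12.7, -0.2, 0, 0, 0, 0.5],
  [-29.6, -14, -0.3, 0, 0, 0, 0.5],
  [-31, -14.6, -0.3, 0, 0, 0, 0.5],
])

```text
clock: 6.75
ee_pos: [499.7, 348.1, 203.6]
tool_rot: [[0.412, -0.911, -0.002], [-0.911, -0.412, 0.0], [-0.001, 0.002, -1.0]]
wrist_force: [0.6, 1.1, -0.5]
finger_gap: 18.6
```

```bash
python3 - <<'E'
from h import *
st();
to([502,349,170])
E
```

```text
t 6.75 p [499.71 348.08 203.64] F [ 0.59  1.07 -0.53] gap 18.617220360937246
[[ 0.41 -0.91 -0.  ]
 [-0.91 -0.41  0.  ]
 [-0.    0.   -1.  ]]
[ -17.1    22.38  -28.25   95.84   11.39   64.75 -114.11]
shift cm [ 0.01 -0.25  3.36]
level rotvec deg [ 0.1   0.06 -0.  ]
```

Emit:
jog_arm([
  [0, -0.2, 0.5, 0, 0, 0, 0.5],
  [0, -0.2, 1, 0, 0, 0, 0.5],
  [0, -0.2, 1.5, 0, 0, 0, 0.5],
  [0, -0.2, 2, 0, 0, 0, 0.5],
  [0, -0.2, 2, 0, 0, 0, 0.5],
  [0, -0.2, 2, 0, 0, 0, 0.5],
  [0, -0.2, 2, 0, 0, 0, 0.5],
  [0, -0.2, 2, 0, 0, 0, 0.5],
])

```text
clock: 7.55
ee_pos: [501.7, 348.9, 184.0]
tool_rot: [[0.412, -0.911, -0.001], [-0.911, -0.412, 0.001], [-0.001, 0.001, -1.0]]
wrist_force: [0.1, 0.4, -1.2]
finger_gap: 18.8
```

```bash
python3 - <<'E'
from h import *
st();
p=camera_params('wrist');im=capture('wrist');cv2.imwrite('pics/w5.png',im)
cv2.imwrite('pics/w5c.png',cv2.resize(im[100:250,150:350],None,fx=4,fy=4))
print(proj('wrist',np.array([502,349,45]),p),proj('wrist',np.array([502,349,37]),p))
s=capture('side');cv2.imwrite('pics/s5.png',cv2.resize(s[50:150,200:300],None,fx=5,fy=5))
to([502,349,170])
E
```

```text
t 7.55 p [501.72 348.94 184.03] F [ 0.07  0.36 -1.21] gap 18.780970153247644
[[ 0.41 -0.91 -0.  ]
 [-0.91 -0.41  0.  ]
 [-0.    0.   -1.  ]]
[ -17.37   23.6   -27.96   96.77   12.1    62.7  -114.61]
[251.05 181.3 ] [251.05 179.2 ]
shift cm [ 0.02 -0.04  1.39]
level rotvec deg [0.07 0.06 0.  ]
```

View pics/w5c.png

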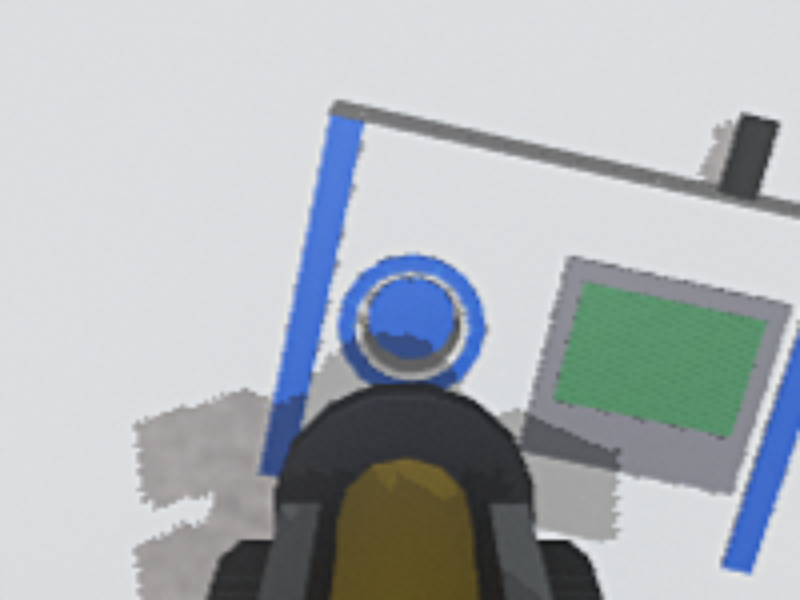

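View pics/s5.png

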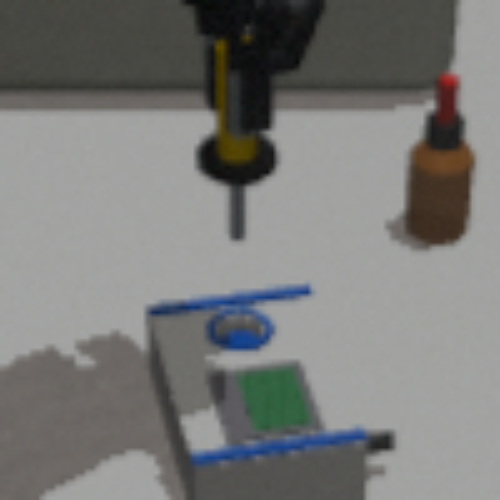

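Emit:
jog_arm([
  [0.1, 0, 0.5, 0, 0, 0, 0.5],
  [0.1, 0, 1.3, 0, 0, 0, 0.5],
  [0.1, 0, 2.3, 0, 0, 0, 0.5],
  [0.1, 0, 3.3, 0, 0, 0, 0.5],
  [0.1, 0, 4.3, 0, 0, 0, 0.5],
  [0.1, 0, 5, 0, 0, 0, 0.5],
  [0.1, 0, 5.4, 0, 0, 0, 0.5],
  [0.1, 0, 5.4, 0, 0, 0, 0.5],
])

```text
clock: 8.45
ee_pos: [501.6, 347.9, 129.2]
tool_rot: [[0.412, -0.911, -0.003], [-0.911, -0.412, -0.0], [-0.001, 0.002, -1.0]]
wrist_force: [0.3, -1.6, -0.9]
finger_gap: 18.4
```

```bash
python3 - <<'E'
from h import *
st();
p=camera_params('wrist');im=capture('wrist')
cv2.imwrite('pics/w6c.png',cv2.resize(im[100:250,150:350],None,fx=4,fy=4))
print(proj('wrist',np.array([502.4,347.8,45]),p))
s=capture('side');cv2.imwrite('pics/s6.png',cv2.resize(s[60:140,210:290],None,fx=7,fy=7))
to([502.4,347.8,110])
E
```

```text
t 8.45 p [501.64 347.89 129.19] F [ 0.3  -1.59 -0.91] gap 18.360470124450213
[[ 0.41 -0.91 -0.  ]
 [-0.91 -0.41 -0.  ]
 [-0.    0.   -1.  ]]
[ -18.09   26.83  -27.09   99.72   14.08   56.96 -116.09]
[251.47 198.94]
shift cm [ 0.06 -0.    2.01]
level rotvec deg [ 0.04  0.07 -0.  ]
```

View pics/w6c.png

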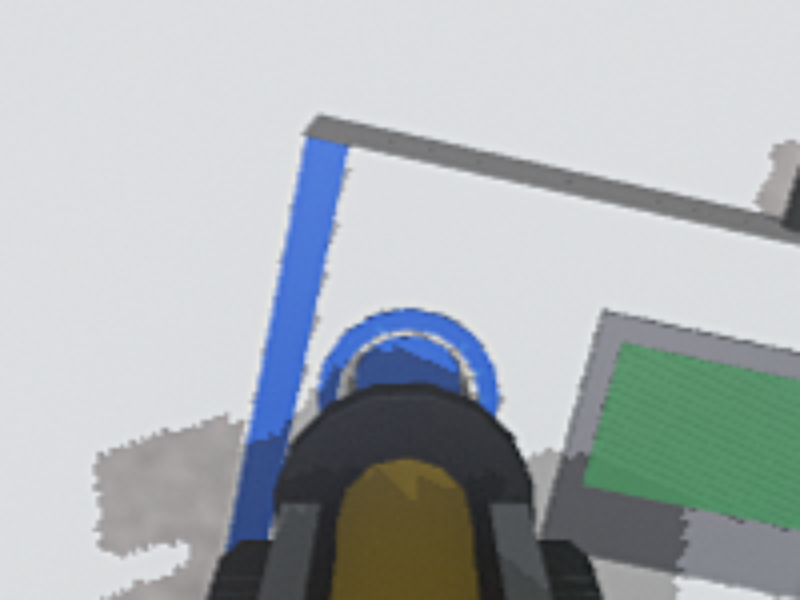

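View pics/s6.png

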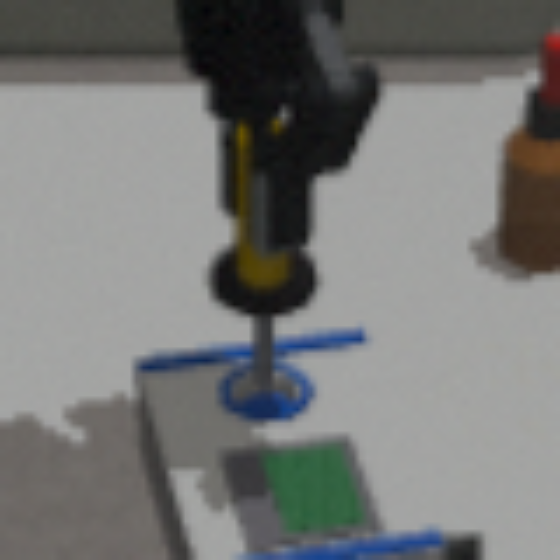

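Emit:
jog_arm([
  [0, 0, 0.4, 0, 0, 0, 0.5],
  [0.1, 0, 0.8, 0, 0, 0, 0.5],
  [0.1, 0, 1.2, 0, 0, 0, 0.5],
  [0.1, 0, 1.5, 0, 0, 0, 0.5],
  [0.1, 0, 1.8, 0, 0, 0, 0.5],
  [0.1, 0, 2, 0, 0, 0, 0.5],
  [0.1, 0, 2, 0, 0, 0, 0.5],
  [0.1, 0, 2, 0, 0, 0, 0.5],
])

```text
clock: 9.35
ee_pos: [502.9, 347.4, 111.2]
tool_rot: [[0.412, -0.911, -0.0], [-0.911, -0.412, 0.001], [-0.001, 0.0, -1.0]]
wrist_force: [-1.1, -2.2, 5.5]
finger_gap: 18.8
```

```bash
python3 - <<'E'
from h import *
st();
s=capture('side');cv2.imwrite('pics/s7.png',cv2.resize(s[60:140,210:290],None,fx=7,fy=7))
E
```

```text
t 9.35 p [502.89 347.43 111.16] F [-1.1  -2.19  5.55] gap 18.836340342720224
[[ 0.41 -0.91 -0.  ]
 [-0.91 -0.41  0.  ]
 [-0.    0.   -1.  ]]
[ -18.35   28.01  -26.7   100.53   14.88   54.97 -116.63]
```

View pics/s7.png

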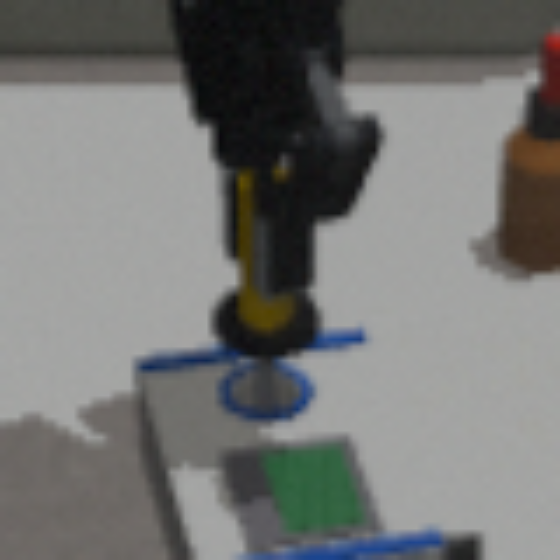

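Emit:
jog_arm([
  [0, 0, 0.2, 0, 0, 0, 0.5],
  [0, 0, 0.4, 0, 0, 0, 0.5],
  [0, 0, 0.4, 0, 0, 0, 0.5],
  [0, 0, 0.4, 0, 0, 0, 0.5],
  [0, 0, 0.4, 0, 0, 0, 0.5],
  [0, 0, 0.4, 0, 0, 0, 0.5],
  [0, 0, 0.4, 0, 0, 0, 0.5],
  [0, 0, 0.4, 0, 0, 0, 0.5],
])

```text
clock: 10.2
ee_pos: [503.5, 347.9, 110.7]
tool_rot: [[0.412, -0.911, 0.002], [-0.911, -0.412, 0.001], [0.0, -0.002, -1.0]]
wrist_force: [-4.2, -3.9, 19.2]
finger_gap: 18.1
```

```bash
python3 - <<'E'
from h import *
st();
cv2.imwrite('pics/w8.png',capture('wrist'))
s=capture('side');cv2.imwrite('pics/s8.png',cv2.resize(s[60:140,210:290],None,fx=7,fy=7))
E
```

```text
t 10.2 p [503.49 347.9  110.74] F [-4.15 -3.89 19.16] gap 18.131238624916378
[[ 0.41 -0.91  0.  ]
 [-0.91 -0.41  0.  ]
 [ 0.   -0.   -1.  ]]
[ -18.42   28.05  -26.66  100.51   15.     54.87 -116.76]
```

View pics/w8.png

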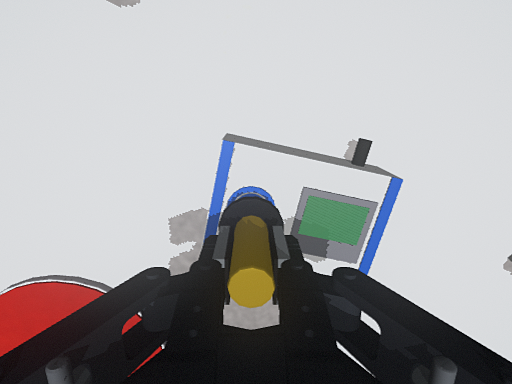

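The button has hit its stop: the force rose to 19 N over the last 0.5 mm. I held it down for about 0.8 s. Next I lift and return.

Emit:
jog_arm([
  [0, 0, -0.5, 0, 0, 0, 0.5],
  [0, 0, -1.5, 0, 0, 0, 0.5],
  [0, 0, -3, 0, 0, 0, 0.5],
  [0, 0, -5, 0, 0, 0, 0.5],
  [0, 0, -7, 0, 0, 0, 0.5],
  [0, 0, -8.5, 0, 0, 0, 0.5],
  [0, 0, -9.5, 0, 0, 0, 0.5],
  [0, 0, -9.5, 0, 0, 0, 0.5],
])

```text
clock: 11.1
ee_pos: [504.1, 348.5, 207.4]
tool_rot: [[0.411, -0.911, 0.004], [-0.911, -0.411, 0.002], [-0.0, -0.005, -1.0]]
wrist_force: [-1.3, 0.6, -0.7]
finger_gap: 18.7
```

```bash
python3 - <<'E'
from h import *
st();im=capture('wrist');cv2.imwrite('pics/w9.png',im)
to([491.1,-299.7,205])
E
```

```text
t 11.1 p [504.06 348.49 207.36] F [-1.26  0.61 -0.73] gap 18.666555003244262
[[ 0.41 -0.91  0.  ]
 [-0.91 -0.41  0.  ]
 [-0.   -0.   -1.  ]]
[ -17.04   22.36  -28.19   95.35   11.52   64.92 -113.99]
shift cm [58.52 27.79  0.04]
level rotvec deg [-0.15 -0.    0.  ]
```

View pics/w9.png

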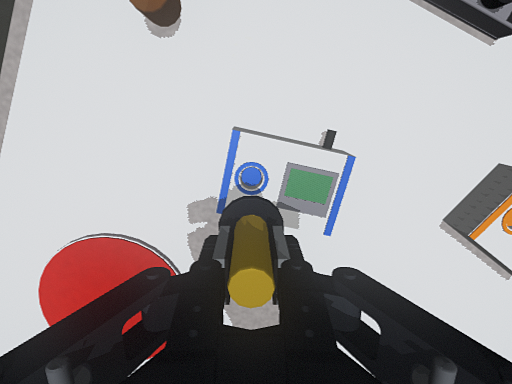

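Emit:
jog_arm([
  [1.8, 0.8, 0, 0, 0, 0, 0.5],
  [5.4, 2.5, 0, -0.1, 0, 0, 0.5],
  [9, 4.3, 0, -0.1, 0, 0, 0.5],
  [12.7, 6, 0, -0.2, 0, 0, 0.5],
  [16.3, 7.7, 0, -0.2, 0, 0, 0.5],
  [19.9, 9.5, 0, -0.2, 0, 0, 0.5],
  [23.5, 11.2, 0, -0.2, 0, 0, 0.5],
  [27.2, 12.9, 0, -0.2, 0, 0, 0.5],
])

```text
clock: 11.95
ee_pos: [496.8, 45.3, 204.7]
tool_rot: [[0.412, -0.911, -0.003], [-0.911, -0.412, -0.001], [-0.001, 0.003, -1.0]]
wrist_force: [0.8, -0.0, -0.3]
finger_gap: 18.6
```

```bash
python3 - <<'E'
from h import *
st()
to([491.1,-299.7,200])
E
```

```text
t 11.95 p [496.8   45.29 204.73] F [ 0.82 -0.01 -0.28] gap 18.591877152342867
[[ 0.41 -0.91 -0.  ]
 [-0.91 -0.41 -0.  ]
 [-0.    0.   -1.  ]]
[  8.84  10.27 -21.25 110.33   4.27  60.32 -79.91]
shift cm [31.2  14.72  0.5 ]
level rotvec deg [0.16 0.03 0.  ]
```

Emit:
jog_arm([
  [4.6, 2.2, 0.1, 0, 0, 0, 0.5],
  [9.2, 4.3, 0.1, 0, 0, 0, 0.5],
  [13.8, 6.5, 0.2, 0, 0, 0, 0.5],
  [18.2, 8.6, 0.3, 0, 0, 0, 0.5],
  [22.2, 10.5, 0.3, 0, 0, 0, 0.5],
  [25.6, 12.1, 0.4, 0, 0, 0, 0.5],
  [28.2, 13.3, 0.4, 0, 0, 0, 0.5],
  [29.6, 14, 0.4, 0, 0, 0, 0.5],
])

```text
clock: 12.75
ee_pos: [489.6, -285.0, 199.6]
tool_rot: [[0.408, -0.913, -0.005], [-0.913, -0.408, -0.001], [-0.002, 0.005, -1.0]]
wrist_force: [-0.6, 0.5, -1.0]
finger_gap: 18.6
```

```bash
python3 - <<'E'
from h import *
st()
to([491.1,-299.7,175])
E
```

```text
t 12.75 p [ 489.57 -285.03  199.59] F [-0.64  0.49 -0.97] gap 18.59834341808886
[[ 0.41 -0.91 -0.01]
 [-0.91 -0.41 -0.  ]
 [-0.    0.01 -1.  ]]
[ 32.62  16.72  -8.31 102.24   2.9   61.5  -42.65]
shift cm [1.41 0.45 2.46]
level rotvec deg [ 0.29  0.09 -0.  ]
```

Emit:
jog_arm([
  [0.5, 0.2, 0.5, 0.1, 0, 0, 0.5],
  [0.9, 0.3, 1, 0.2, 0, 0, 0.5],
  [1.2, 0.4, 1.5, 0.3, 0.1, 0, 0.5],
  [1.4, 0.4, 2, 0.3, 0.1, 0, 0.5],
  [1.4, 0.4, 2.4, 0.3, 0.1, 0, 0.5],
  [1.4, 0.4, 2.4, 0.3, 0.1, 0, 0.5],
  [1.4, 0.4, 2.4, 0.3, 0.1, 0, 0.5],
  [1.4, 0.4, 2.4, 0.3, 0.1, 0, 0.5],
])

```text
clock: 13.55
ee_pos: [491.8, -299.3, 175.9]
tool_rot: [[0.409, -0.913, 0.001], [-0.913, -0.409, -0.0], [0.001, -0.001, -1.0]]
wrist_force: [0.1, -0.3, -1.8]
finger_gap: 18.4
```

```bash
python3 - <<'E'
from h import *
st()
to([491.1,-299.7,150])
p=camera_params('wrist');im=capture('wrist')
cv2.imwrite('pics/w10.png',cv2.resize(im[100:250,150:350],None,fx=4,fy=4))
print(proj('wrist',np.array([491.1,-299.7,65]),p))
t=capture('top');cv2.imwrite('pics/t10.png',cv2.resize(t[150:250,330:430],None,fx=5,fy=5))
E
```

```text
t 13.55 p [ 491.77 -299.32  175.94] F [ 0.12 -0.28 -1.77] gap 18.418720651285536
[[ 0.41 -0.91  0.  ]
 [-0.91 -0.41 -0.  ]
 [ 0.   -0.   -1.  ]]
[ 33.53  18.77  -7.97 102.67   2.99  58.71 -41.46]
shift cm [0.01 0.08 2.59]
level rotvec deg [-0.03 -0.04  0.  ]
[250.9  191.08]
```

View pics/w10.png

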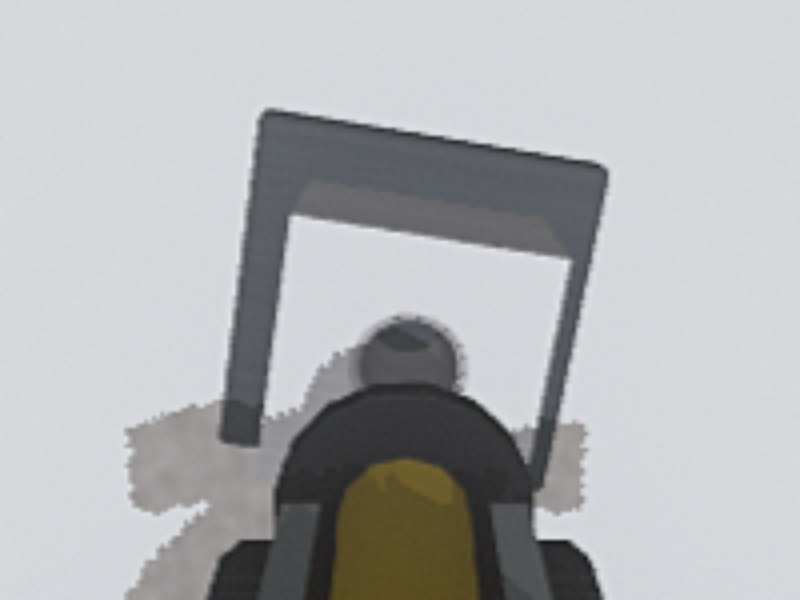

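View pics/t10.png

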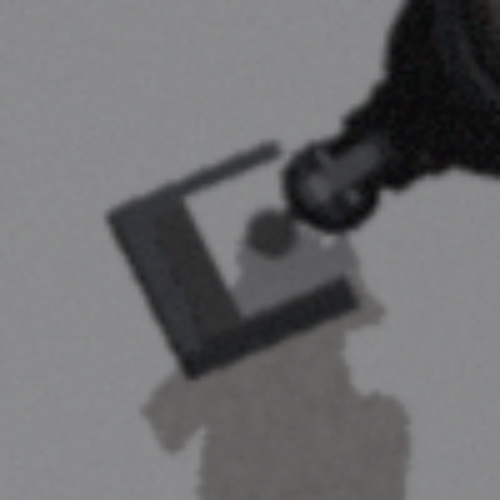

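Emit:
jog_arm([
  [0.1, 0.1, 0.5, 0, 0, 0, 0.5],
  [0.1, 0.1, 1.3, 0, 0, 0, 0.5],
  [0.1, 0.1, 2.3, 0, 0, 0, 0.5],
  [0.1, 0.1, 3.3, 0, 0, 0, 0.5],
  [0.1, 0.1, 4.3, 0, 0, 0, 0.5],
  [0.1, 0.1, 5.3, 0, 0, 0, 0.5],
  [0.1, 0.1, 6, 0, 0, 0, 0.5],
  [0.1, 0.1, 6.5, 0, 0, 0, 0.5],
])

```text
clock: 14.45
ee_pos: [491.0, -300.6, 109.9]
tool_rot: [[0.408, -0.913, -0.0], [-0.913, -0.408, 0.0], [-0.0, 0.0, -1.0]]
wrist_force: [0.3, 0.0, -1.7]
finger_gap: 18.5
```

```bash
python3 - <<'E'
from h import *
st()
to([491.1,-299.7,100])
E
```

```text
t 14.45 p [ 490.98 -300.61  109.95] F [ 0.34  0.01 -1.74] gap 18.476324534127706
[[ 0.41 -0.91 -0.  ]
 [-0.91 -0.41  0.  ]
 [-0.    0.   -1.  ]]
[ 33.39  23.1   -7.72 105.98   3.88  51.19 -42.05]
shift cm [-0.08 -0.05  0.99]
level rotvec deg [0.   0.01 0.  ]
```

Emit:
jog_arm([
  [0, 0, 0.2, 0, 0, 0, 0.5],
  [0, 0, 0.4, 0, 0, 0, 0.5],
  [0, 0, 0.6, 0, 0, 0, 0.5],
  [0, 0, 0.8, 0, 0, 0, 0.5],
  [0, 0, 0.9, 0, 0, 0, 0.5],
  [0, 0, 1.0, 0, 0, 0, 0.5],
  [0, 0, 1.0, 0, 0, 0, 0.5],
  [0, 0, 1.0, 0, 0, 0, 0.5],
])

```text
clock: 15.25
ee_pos: [491.1, -300.7, 100.3]
tool_rot: [[0.408, -0.913, 0.0], [-0.913, -0.408, -0.0], [0.0, -0.0, -1.0]]
wrist_force: [-1.4, 1.2, 1.6]
finger_gap: 18.6
```

```bash
python3 - <<'E'
from h import *
st()
im=capture('wrist');cv2.imwrite('pics/w11.png',cv2.resize(im[100:300,150:350],None,fx=3,fy=3))
E
```

```text
t 15.25 p [ 491.08 -300.67  100.26] F [-1.43  1.21  1.65] gap 18.63974523078532
[[ 0.41 -0.91  0.  ]
 [-0.91 -0.41 -0.  ]
 [ 0.   -0.   -1.  ]]
[ 33.34  23.8   -7.68 106.38   4.03  50.07 -42.18]
```

View pics/w11.png

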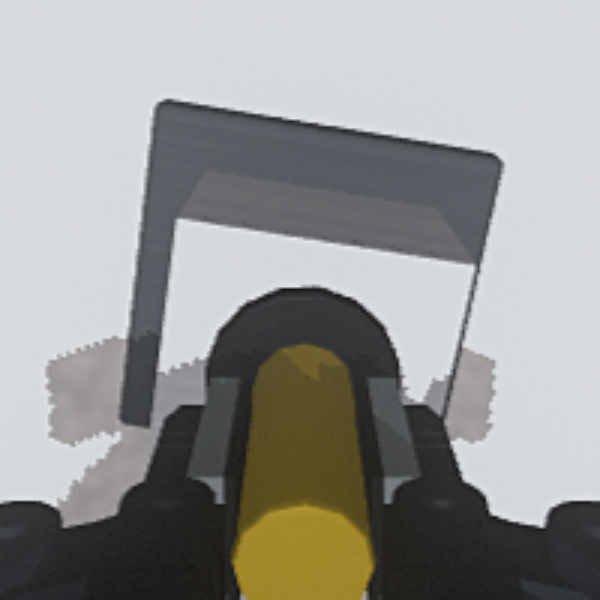

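Emit:
jog_arm([
  [0, 0, 0, 0, 0, 0, 2.1],
  [0, 0, 0, 0, 0, 0, 2.5],
  [0, 0, 0, 0, 0, 0, 3.2],
  [0, 0, 0, 0, 0, 0, 4.5],
  [0, 0, 0, 0, 0, 0, 6],
  [0, 0, 0, 0, 0, 0, 8],
  [0, 0, 0, 0, 0, 0, 8.5],
  [0, 0, 0, 0, 0, 0, 8.5],
])

```text
clock: 16.1
ee_pos: [491.1, -300.7, 100.3]
tool_rot: [[0.408, -0.913, 0.0], [-0.913, -0.408, -0.0], [0.0, -0.0, -1.0]]
wrist_force: [0.6, 0.3, 0.3]
finger_gap: 85.5
```

Emit:
jog_arm([
  [0, 0, -0.5, 0, 0, 0, 8.5],
  [0, 0, -1.5, 0, 0, 0, 8.5],
  [0, 0, -3, 0, 0, 0, 8.5],
  [0, 0, -5, 0, 0, 0, 8.5],
  [0, 0, -7, 0, 0, 0, 8.5],
  [0, 0, -9, 0, 0, 0, 8.5],
  [0, 0, -10, 0, 0, 0, 8.5],
  [0, 0, -10, 0, 0, 0, 8.5],
])

```text
clock: 16.9
ee_pos: [492.3, -301.3, 202.8]
tool_rot: [[0.408, -0.913, 0.004], [-0.913, -0.408, -0.002], [0.004, -0.003, -1.0]]
wrist_force: [0.1, 0.7, 0.2]
finger_gap: 85.2
```

Emit:
jog_arm([
  [0, 0, 0, 0, 0, 0, 8.5],
  [0, 0, 0, 0, 0, 0, 8.5],
  [0, 0, 0, 0, 0, 0, 8.5],
  [0, 0, 0, 0, 0, 0, 8.5],
  [0, 0, 0, 0, 0, 0, 8.5],
  [0, 0, 0, 0, 0, 0, 8.5],
  [0, 0, 0, 0, 0, 0, 8.5],
  [0, 0, 0, 0, 0, 0, 8.5],
])

```text
clock: 17.7
ee_pos: [492.3, -301.3, 202.8]
tool_rot: [[0.408, -0.913, 0.004], [-0.913, -0.408, -0.002], [0.004, -0.003, -1.0]]
wrist_force: [-0.1, 0.0, -0.1]
finger_gap: 85.0
```

```bash
python3 - <<'E'
from h import *
st()
p=camera_params('wrist');im=capture('wrist');cv2.imwrite('pics/w12.png',im)
s=capture('side');t=capture('top')
cv2.imwrite('pics/s12.png',np.hstack([cv2.resize(s[320:384,210:274],None,fx=6,fy=6),cv2.resize(s[95:159,225:289],None,fx=6,fy=6)]))
for z in(130,71): print(proj('wrist',np.array([490.5,-299.5,z]),p))
E
```

```text
t 17.7 p [ 492.27 -301.32  202.8 ] F [-0.06  0.03 -0.13] gap 84.98795482469407
[[ 0.41 -0.91  0.  ]
 [-0.91 -0.41 -0.  ]
 [ 0.   -0.   -1.  ]]
[ 33.72  17.29  -7.97 101.01   2.71  61.6  -41.08]
[247.3  206.28]
[247.77 185.03]
```

View pics/w12.png

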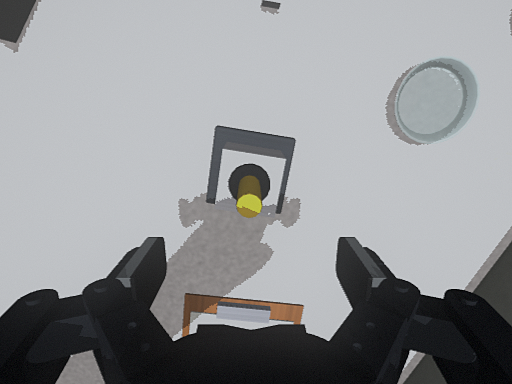

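View pics/s12.png

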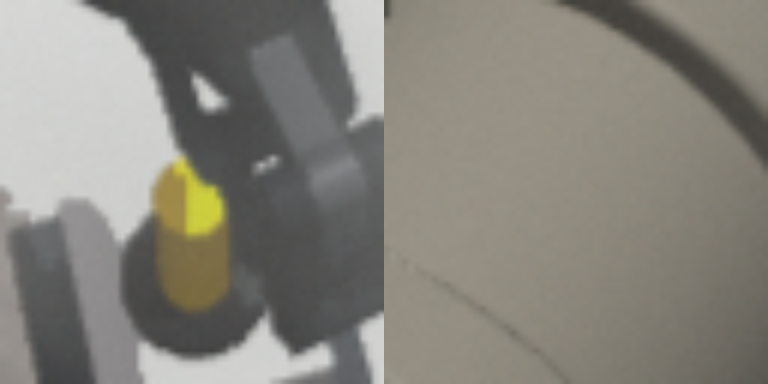

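The wrist view shows the stylus upright in its stand: cap at (249,206) against a predicted (247,206), disc at (249,185). The gripper is open and clear of it. The arm hides the blue counter from the side camera, so I'll check the button in the top view before handing in.

```bash
python3 - <<'E'
from h import *
t=capture('top')
cv2.imwrite('pics/t12.png',np.hstack([cv2.resize(t[165:229,345:409],None,fx=6,fy=6),cv2.resize(t[200:264,85:149],None,fx=6,fy=6)]))
E
```

```text
(no output)
```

View pics/t12.png

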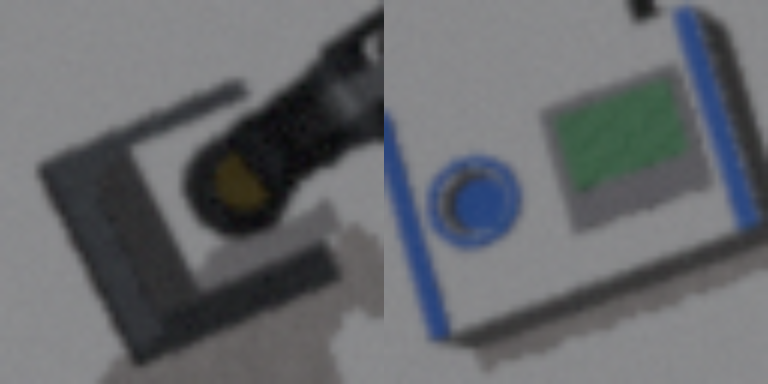

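The blue button and the guard disc look the same as at the start: ring at (475,202) and disc at (236,187) in the crop.

```bash
python3 -c "
from station import manip
print(manip.close_job())"
```

```text
the job is handed in; nothing more can be done
None
```

I pressed the blue button with the stylus tip, put the stylus back in its stand and let go of it. The job was handed in at about 17.9 s and gave no verdict.

- **Press:** the button was held against its stop for roughly 0.8 s. The force rose to about 19 N over the last 0.5 mm, which shows it was fully down. The orange counter was never approached closely.
- **Return:** the TCP went back to its grasp height of 100.3 mm, and the contact force showed the guard disc had landed on the block. The fingers then opened to 85 mm and the arm moved 100 mm up, with the wrist force near zero.
- **Last checks:** the wrist camera shows the stylus upright within about 2 pixels (about 1–2 mm) of where it should be. The top camera shows the disc and the blue button looking as they did at the start.
- **Failed or differing:** the arm blocked the side camera's last view of the blue counter, so I relied on the top view. I did not recheck the orange button in a close-up. Early on, the first wrist picture was blurred by motion and put the stylus 10–14 mm off. The arm also drifted about 11 mm after that fast move. I corrected both before gripping.

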